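Clamp a glued blank in the lamination press with its removable crank

TASK

Take the removable crank from its wooden rest and fit its socket gently and fully home on the square end of the press screw. Then wind it clockwise (seen from above) by its free-spinning knob, through full turns, until the pad presses firmly on the laminated blank, and stop as soon as the crank has clearly stiffened, so that the wood is not bruised. Let go, leaving the crank on the screw, and do not disturb the blank, the plane, the mallet or the glue bottle.

Things in the scene. Friction and masses are not known exactly. Their poses are not given: they have to be found in the camera images.
- crank_grip (a point): Centre of the crank's red square grip boss, 18 x 18 mm, 35 mm tall, on the socket's axis. Axes are the crank's: x along the arm towards the knob, z up. The boss stands on the 16 mm wide, 10 mm thick steel arm, whose top is 17.5 mm below this point; under the arm is the 30 mm cubic socket block, its open underside 57.5 mm below. Crank: 0.36 kg, balanced by a round counterweight (28 mm, 16 mm tall) 38 mm behind the axis.
- dock: Crank rest: dark wooden block fixed on the bench, 90 x 75 x 40 mm, origin under its centre. The socket block hangs in its 37 mm square pocket, 30 mm deep, with the arm lying on the block's top; the crank lifts straight up.
- crank_socket (a point): Centre of the socket's open underside; same axes as crank_grip. The socket is square, 15.2 mm wide with a 1.5 mm chamfer at the mouth, 24 mm deep, sides parallel to the crank's x and y.
- knob_grip (a point): Centre of the crank's black round knob, 24 mm diameter, 42 mm tall, upright, turning freely on its pin; 75 mm from the socket's axis, 65 mm above the socket's underside. The arm's top is 25 mm below this point. (Its orientation means nothing.)
- shaft_top (a point): Centre of the top of the press screw's upright square steel end, 194 mm above the bench: 14 x 14 mm (the top 4 mm only 11 mm), sides along this point's x and y, which turn with the screw. Four ways round fit. Turning clockwise from above lowers the pad, 16 mm a turn.
- shaft_seat (a point): Centre of the top of the round brass collar (30 mm) from which the square end rises 22 mm; 172 mm above the bench; axes as shaft_top. Fully home, the crank's underside rests on this collar. The green crossbar below (250 x 45 mm) has its top 160 mm above the bench.
- screw: The press screw (origin on the bench below its axis; the grey square end and the brass collar turn with it). Turning it takes a steady 4 N at the crank's knob; it stays where it is left. Once the pad bears on the blank, this grows by about 5 N a radian: 6 to 8 N is firm (60 to 120 N on the blank), 11 N bruises it (220 N). Held at rest between strokes, only some half of the rise shows.
- pad: Orange sprung pressure pad with a black rubber face, 70 x 90 mm, under the grey platen of the press. It starts well clear of the blank, some 1.7 to 2.5 turns of the screw above it, and comes down as the screw is wound clockwise; where it meets the wood must be felt (this body's origin is not on the pad's face).
- blank: Laminated wooden blank of light and dark strips, 260 x 70 x 36 mm, lying on the press's green base (20 mm thick) under the pad; origin at the centre of its underside.
- press: Green press standing fixed on the bench, 200 x 250 mm base, two steel columns 210 mm apart along its y, crossbar on top; origin on the bench below the screw's axis.
- plane: Steel block plane with wooden handle and knob, 150 x 50 mm, 55 mm tall; origin under its centre. Leave alone.
- mallet: Wooden mallet lying on its side, head 55 x 120 x 70 mm, handle 220 mm towards its -x; origin under the head. Leave alone.
- glue: Yellow glue bottle, 56 mm diameter, 130 mm tall; origin under its centre. Leave alone.
Not all that is in view belongs to the job. What is meant by the part that bears crank_grip is not pink, and is the smaller of those in its own colour.

How it is judged:
On the way, in this order (a step that is already met when the one before it is completed fails the run):
1. the crank's socket is fully home on the square shaft end, the pad still clear of the blank (z of crank_socket in the frame of shaft_seat between -0.004 and 0.005 m and horizontal distance between crank_socket and shaft_seat below 0.004 m and angle between crank_socket's own z axis and vertical below 0.09 rad and contact force between pad and blank below 1 N), for 0.2 s.
2. with the crank on the shaft, the pad presses on the blank with more than 40 N (z of crank_socket in the frame of shaft_seat between -0.004 and 0.005 m and horizontal distance between crank_socket and shaft_seat below 0.004 m and angle between crank_socket's own z axis and vertical below 0.09 rad and contact force between pad and blank above 40 N), for 0.1 s.
At the end, for the whole second after the job is handed in: The crank is left at rest on the screw, its underside within 5 mm of the collar, within 4 mm of the axis and upright within 5 degrees; the pad presses on the blank with 40 to 220 N; the blank is within 15 mm of where it started and at rest (all of step 2 and contact force between pad and blank below 220 N and linear speed of blank below 0.01 m/s and distance of blank from where it was at the start of the episode below 0.015 m and angular speed of crank below 0.1 rad/s); the robot touches nothing.
It fails at once if the blank is bruised: the pad presses on it with more than 220 N (contact force between pad and blank above 220 N).
It fails at once if the crank is forced on: it bears on the press with more than 40 N while its underside is still 5 mm or more above the collar (contact force between crank and press above 40 N and z of crank_socket in the frame of shaft_seat above 0.005 m).
It fails at once if the crank is wrenched: the contact forces between it and the press sum to more than 150 N (the firmest proper winding makes about 95 N) (contact force between crank and press above 150 N).
It fails at once if the blank is shifted by more than 15 mm (distance of blank from where it was at the start of the episode above 0.015 m).
It fails at once if the plane, mallet or glue bottle is moved by more than 20 mm (distance of any of plane, mallet, glue from where it was at the start of the episode above 0.02 m).
It also fails if it takes over 72 s, if anything falls off the work surface, if the arm or the gripper's body presses on something with over 40 N, if the wrist force passes 120 N, or if a joint passes its speed limit or range.

ROBOT

A 6-joint arm with a two-finger parallel gripper is mounted at the origin on the work surface. World frame = base frame: x ahead of the robot, y to its left, z up, the work surface at z = 0. Lengths are in m, angles in rad, forces in N, time in s.
With the tool pointing down it reaches from about 0.3 to 0.775 m from the base axis. Payload 14.6 kg.
Tool frame: the origin (TCP) lies on the centre line of the jaws, within the pads' length; the fingertips stand 14 mm ahead of it and the grasp point (between the pads) lies 5 mm behind it; x points along the fingers, y is the direction in which the jaws open and shut, and the axes are right-handed (so a half turn about x gives the same grasp; the last joint's range is limited). The gripper opens to 94 mm and grips with 3 to 60 N. Pads are 16 mm wide; open, the fingers measure 119 mm over their backs; the gripper's body (75 mm by 177 mm) begins 78 mm behind the grasp point.
Start: joints at [-0.067, 0.3, 1.521, -0, 1.321, -0.067], TCP at [0.55, -0, 0.219] pointing down, gripper open.
Joint ranges: [-3.03, 3.03], [-0.79, 2.21], [0.23, 2.52], [-1.04, 4.18], [0, 3.07], [-2.55, 2.55]. Speed limits (rad/s): [2.22, 2.22, 2.57, 3.14, 3.14, 3.14].

INTERFACE

Orientations are given as [roll, pitch, yaw] about the fixed x, y, z axes, in that order (R = Rz(yaw) Ry(pitch) Rx(roll)).
In Python, from station import * gives the robot as it stands. The module is installed in compiled form; this text tells all that it offers.
- The arm moves only by the shell command python3 -m handwheel 'ROWS' [FORCE]. ROWS is JSON, a list of rows, each a list of 3 entries, a list of its own where there are three numbers: the shift along the tool's x, y, z in mm, then the turn about the tool's x in rad, then the gripper command: -1 is fully open, 1 is shut, values between are in proportion. In form: [[[dx, dy, dz], spin, gripper], ...]. A call has exactly 5 rows; each row is the pose to reach, as a shift and turn from the pose measured when the call began, along the tool's axes at that moment; what a row does not reach only later rows make up. A row lasts 1/10 s, in which the tool goes at most 50 mm and 8.59 degrees, less where a joint would pass 70% of its speed; a pose out of reach is approached as far as the arm can. A call with a gripper value outside its range is refused whole. The fingers move at their own pace and stop on an object; FORCE is the grip in N (left out, the last holds). Time passes only in rows, so rows that repeat a pose let the fingers close, or fill a call up. It gives the time, the measured TCP pose, the force and the opening at its end, in the units of the state.
- get_obs(): the state, without advancing time (a new reading comes with each control period).
- camera(name): name is "scene" or "side" or "wrist"; returns (picture, depth): 420x560x3 uint8, blue, green, red; 420x560 float32, m along the optical axis (not along the pixel's ray), 0 where there is no reading.
- camera_info(name): a dict with "fx", "fy", "cx", "cy" (pixels), "k1" (the pictures are not rectified: a ray, as slopes to the right and down, at radius r is drawn at 1 + k1 r^2 times it, then the intrinsics apply), "extrinsics" (4x4, takes a point from camera to world coordinates). Camera axes: x right, y down, z forward; pixel columns grow to the right and rows downward; lengths in m; the calibration is good to about 2 mm. A picture is of the moment at which its call begins: read the wrist's pose just before it. camera_info takes no time and is no camera call; for the wrist camera it gives the pose at the moment of the call.
- hand_in(): hands the job in, once; it reports no verdict.
The state is a dict: "time_s": time; "qpos": joint angles; "joint_vel": joint speeds; "tau": joint torques, N m; "ee_pos": TCP position; "eef_rot": TCP orientation; "force": force on the tool from outside, world axes, zero at the start; "moment": the same for the moment, N m; "grip_width": finger opening in m.
Only numpy, scipy, OpenCV 4.12 (cv2) and the standard library are available. Lean on these libraries where they do the work, as an engineer would, in place of code of your own. Each camera call takes 0.05 s, during which the arm holds its last target. There are 200 camera calls.

## Working session

There is one attempt and no reset: what is moved stays moved. The work goes in short steps, Python scripts to look and compute and a shell command to move; the robot and the scene stay as the last step left them, time stands still between calls to the robot, and variables do not carry over. Pictures are saved under pics/ and viewed, about 8 in all and at most 12, crops included, and the job is handed in when it is done.

```bash
mkdir -p pics; ls; cat > h.py <<'E'
from station import *
import numpy as np, cv2
from scipy.spatial.transform import Rotation as R
def unproj(info, u, v):
    x=(np.asarray(u,float)-info['cx'])/info['fx']; y=(np.asarray(v,float)-info['cy'])/info['fy']
    xd,yd=x.copy(),y.copy()
    for _ in range(8):
        s=1+info['k1']*(x*x+y*y); x,y=xd/s,yd/s
    return np.stack([x,y,np.ones_like(x)],-1)
def world(info,u,v,d):   # depth along the optical axis
    E=np.array(info['extrinsics']); p=unproj(info,u,v)*np.asarray(d)[...,None]
    return p@E[:3,:3].T+E[:3,3]
def onplane(info,u,v,z):
    E=np.array(info['extrinsics']); r=unproj(info,u,v)@E[:3,:3].T; o=E[:3,3]
    return o+r*((z-o[2])/r[...,2])[...,None]
def cloud(info,d):
    v,u=np.mgrid[:d.shape[0],:d.shape[1]]
    return world(info,u,v,d)
def proj(info,p):
    E=np.array(info['extrinsics']); q=(np.asarray(p)-E[:3,3])@E[:3,:3]
    x,y=q[...,0]/q[...,2],q[...,1]/q[...,2]; s=1+info['k1']*(x*x+y*y)
    return info['fx']*x*s+info['cx'],info['fy']*y*s+info['cy']
E
python3 - <<'E'
from h import *
o=get_obs(); print({k:np.round(v,3).tolist() for k,v in o.items()})
ims=[]
for n in ("scene","side","wrist"):
    i=camera_info(n); im,d=camera(n); np.savez(f'{n}0.npz',im=im,d=d,**{k:v for k,v in i.items()})
    print(n,i); cv2.imwrite(f'pics/{n}0.png',im)
E
```

```text
pics
{'time_s': 0.0, 'qpos': [-0.067, 0.3, 1.522, 0.0, 1.321, -0.067], 'joint_vel': [-0.0, 0.0, 0.002, -0.0, 0.001, 0.0], 'tau': [-0.002, -53.181, -35.274, 0.071, 0.024, -0.0], 'ee_pos': [0.55, 0.0, 0.219], 'eef_rot': [-1.662, 1.57, 3.051], 'force': [0.377, 0.195, 0.423], 'moment': [0.007, -0.028, 0.009], 'grip_width': 0.094}
scene {'fx': 477.1638227233245, 'fy': 477.1638227233245, 'cx': 287.6552821513349, 'cy': 205.86431852781809, 'k1': -0.14123441800308884, 'extrinsics': array([[-1.57755386e-01,  8.48494630e-01, -5.05143643e-01,
         1.12831869e+00],
       [ 9.87478179e-01,  1.35401288e-01, -8.09526883e-02,
         7.06715300e-02],
       [-2.90821610e-04, -5.11589047e-01, -8.59230215e-01,
         1.08509471e+00],
       [ 0.00000000e+00,  0.00000000e+00,  0.00000000e+00,
         1.00000000e+00]])}
side {'fx': 476.9633078315168, 'fy': 476.9633078315168, 'cx': 283.45039325242163, 'cy': 208.24338739559784, 'k1': -0.1163087970607473, 'extrinsics': array([[-0.88400178, -0.35390385,  0.30543888,  0.19281637],
       [-0.46744898,  0.67711792, -0.56833333,  0.74369157],
       [-0.00568278, -0.64518477, -0.76400545,  1.13515576],
       [ 0.        ,  0.        ,  0.        ,  1.        ]])}
wrist {'fx': 326.2846335754071, 'fy': 326.2846335754071, 'cx': 284.17394657715056, 'cy': 214.24477204320985, 'k1': -0.04901609954024068, 'extrinsics': array([[ 9.99999115e-01, -7.76195719e-04, -1.08012760e-03,
         5.49875515e-01],
       [-1.02224014e-03, -9.68051356e-01, -2.50749928e-01,
         7.32942786e-02],
       [-8.50987968e-04,  2.50750811e-01, -9.68051293e-01,
         3.84477024e-01],
       [ 0.00000000e+00,  0.00000000e+00,  0.00000000e+00,
         1.00000000e+00]])}
```

View pics/scene0.png

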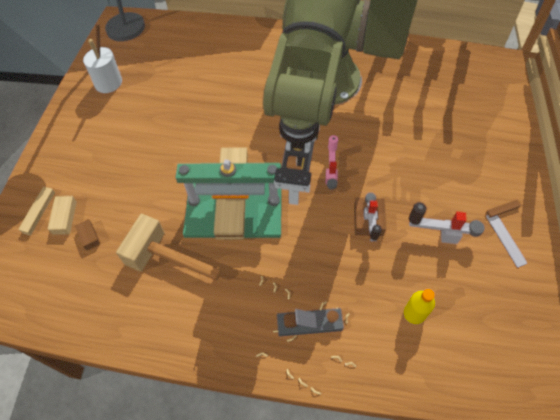

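View pics/side0.png

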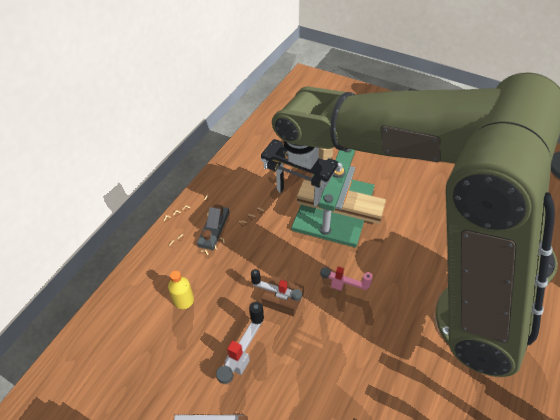

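The scene shows three cranks: a pink one (333,165), a steel one in a dark wooden rest (373,215), and a bigger steel one (450,225). The target should be the steel one at (373,215), since it isn't pink and is the smaller of the two in steel. The press screw is at (228,166). I'll confirm the crank in a crop and measure it.

```bash
python3 - <<'E'
from h import *
def load(n):
    f=np.load(n+'0.npz'); return {k:f[k] for k in f}
S=load('scene');T=load('side')
a=cv2.resize(S['im'][125:255,310:490],None,fx=4,fy=4,interpolation=cv2.INTER_CUBIC)
b=cv2.resize(S['im'][150:185,205:255],None,fx=5,fy=5,interpolation=cv2.INTER_CUBIC)
a[:b.shape[0],-b.shape[1]:]=b
cv2.imwrite('pics/crop1.png',a)
for n,s in (('scene',S),('side',T)):
    P=cloud(s,s['d']); hsv=cv2.cvtColor(s['im'],cv2.COLOR_BGR2HSV).astype(int)
    h,sa,v=hsv[...,0],hsv[...,1],hsv[...,2]
    red=((h<5)|(h>175))&(sa>190)&(v>90)
    blk=(v<60)&(P[...,2]>0.05)&(P[...,2]<.2)&(P[...,0]>.3)&(P[...,1]>.1)&(P[...,1]<.6)
    brass=(h>15)&(h<32)&(sa>110)&(P[...,2]>.155)&(P[...,2]<.2)
    for nm,m in (('red',red),('blk',blk),('brass',brass)):
        c,l,st,ce=cv2.connectedComponentsWithStats(m.astype(np.uint8))
        for k in range(1,c):
            if st[k,4]>12:
                q=P[l==k]; zt=np.percentile(q[:,2],95); t=q[q[:,2]>zt-.006]
                print(n,nm,st[k,4],ce[k].round(1),'ztop',zt.round(4),'top ctr',t[:,:2].mean(0).round(4), 'all',q.mean(0).round(4))
E
```

```text
scene red 46 [332.7 167. ] ztop 0.0784 top ctr [0.3932 0.0725] all [0.3947 0.0723 0.0674]
scene red 51 [372.6 205.9] ztop 0.0881 top ctr [0.5022 0.183 ] all [0.5045 0.1826 0.08  ]
scene red 129 [458.8 219.3] ztop 0.1078 top ctr [0.5163 0.3932] all [0.5191 0.3918 0.0963]
scene blk 96 [415.1 216.9] ztop 0.114 top ctr [0.528  0.2844] all [0.528  0.2853 0.0943]
scene blk 52 [374.5 234.6] ztop 0.0954 top ctr [0.5834 0.192 ] all [0.5834 0.1925 0.0801]
scene brass 20 [394.8  57.2] ztop 0.1956 top ctr [0.0799 0.2181] all [0.0761 0.2035 0.1824]
scene brass 70 [227.3 169.3] ztop 0.1747 top ctr [ 0.5145 -0.1707] all [ 0.5147 -0.1708  0.1711]
side blk 98 [255.2 277.1] ztop 0.0985 top ctr [0.5708 0.1993] all [0.5687 0.2016 0.085 ]
side blk 218 [256.3 313.2] ztop 0.1233 top ctr [0.5116 0.2939] all [0.5083 0.2989 0.1054]
side brass 30 [339.3 171.9] ztop 0.1758 top ctr [ 0.5007 -0.1647] all [ 0.5008 -0.1652  0.1718]
```

View pics/crop1.png

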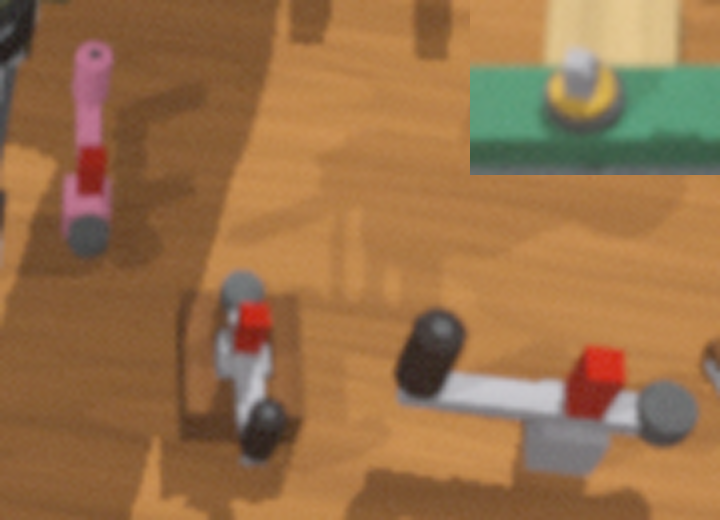

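The crop confirms it: the crank in the dark rest (boss at 372,206, knob at 374,234) is the smaller steel one. The bigger steel crank lies at 459,219 and the pink one at 333,167. First I'll go over the screw and read its yaw from close by.

```bash
python3 -m handwheel '[[[-40,0,0],0,-1],[[-45,-20,40],0,-1],[[-45,-30,80],0,-1],[[-45,-38,120],0,-1],[[-45,-42,160],0,-1]]' 
python3 -m handwheel '[[[0,0,6],0,-1],[[0,0,6],0,-1],[[0,0,6],0,-1],[[0,0,6],0,-1],[[0,0,6],0,-1]]'
python3 - <<'E'
from h import *
o=get_obs(); print(o['time_s'],o['ee_pos'],o['eef_rot'])
i=camera_info('wrist'); im,d=camera('wrist'); np.savez('w1.npz',im=im,d=d,**i)
P=cloud(i,d); print(proj(i,[.508,-.168,.194]))
m=(P[...,2]>.186)&(P[...,2]<.2)&(np.hypot(P[...,0]-.508,P[...,1]+.168)<.03)
print(m.sum(),P[m].mean(0))
u,v=map(float,proj(i,[.508,-.168,.194]));u,v=int(u),int(v)
x0,y0=max(u-50,0),max(v-40,0)
cv2.imwrite('pics/w1.png',cv2.resize(im[y0:y0+80,x0:x0+100],None,fx=7,fy=7,interpolation=cv2.INTER_CUBIC)); print(x0,y0)
E
```

```text
time_s: 0.65
ee_pos: [0.5071, -0.1614, 0.2642]
eef_rot: [-1.596, 1.57, 3.116]
force: [1.3, -0.1, 0.3]
grip_width: 0.0938
time_s: 1.15
ee_pos: [0.5073, -0.1663, 0.2642]
eef_rot: [-1.66, 1.57, 3.054]
force: [-0.2, -0.5, -0.4]
grip_width: 0.0937
1.15 [ 0.50731327 -0.16634398  0.26422048] [-1.66003187  1.5700375   3.05407539]
(np.float64(285.2755509088405), np.float64(231.9744580669999))
341 [ 0.50782886 -0.16960871  0.1926371 ]
235 191
```

View pics/w1.png

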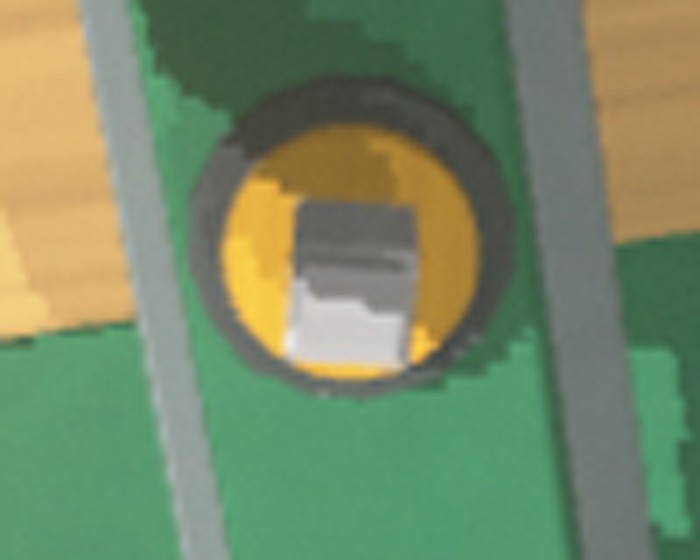

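The wrist crop shows the brass collar and the grey square end, with corners at about (295,262), (418,270), (408,368) and (285,360). The square is turned about −5° in world. I'll cast those corners onto the shaft's top and check against depth.

```bash
python3 - <<'E'
from h import *
f=np.load('w1.npz'); i={k:f[k] for k in f}; im,d=f['im'],f['d']
c=np.array([(295,265),(418,272),(408,368),(285,360)],float)
p=onplane(i,(c[:,0]+.5)/7-.5+235,(c[:,1]+.5)/7-.5+191,.192)
print(p.round(4),p.mean(0))
e=[p[1]-p[0],p[2]-p[3],p[0]-p[3],p[1]-p[2]]
print([ (round(np.linalg.norm(x)*1e3,1), round(np.degrees(np.arctan2(x[1],x[0])),1)) for x in e])
P=cloud(i,d); hsv=cv2.cvtColor(im,cv2.COLOR_BGR2HSV)
m=(P[...,2]>.188)&(hsv[...,1]<90)&(np.hypot(P[...,0]-.508,P[...,1]+.17)<.02)
q=P[m]; print(len(q),q.mean(0),np.percentile(q[:,2],[5,50,95]))
print(cv2.minAreaRect((q[:,:2]*1e3).astype(np.float32)))
br=(hsv[...,1]>150)&(hsv[...,0]>15)&(hsv[...,0]<32)&(abs(P[...,2]-.172)<.006)&(np.hypot(P[...,0]-.508,P[...,1]+.17)<.03)
print('brass circle',cv2.minEnclosingCircle((P[br][:,:2]*1e3).astype(np.float32)),np.median(P[br][:,2]))
o=get_obs(); print(R.from_euler('xyz',o['eef_rot']).as_matrix().round(3))
E
```

```text
[[ 0.5015 -0.1658  0.192 ]
 [ 0.5149 -0.1666  0.192 ]
 [ 0.5139 -0.1777  0.192 ]
 [ 0.5003 -0.1767  0.192 ]] [ 0.50763576 -0.17169918  0.192     ]
[(np.float64(13.4), np.float64(-3.4)), (np.float64(13.6), np.float64(-3.9)), (np.float64(11.0), np.float64(84.0)), (np.float64(11.1), np.float64(84.8))]
317 [ 0.50763135 -0.16977354  0.19295273] [0.18945139 0.19391124 0.1952706 ]
((507.7117919921875, -170.92784118652344), (14.58553409576416, 13.74942398071289), 87.42901611328125)
brass circle ((507.69525146484375, -170.802490234375), 14.983222961425781) 0.17226189263208458
[[-0.001  1.     0.002]
 [ 0.     0.002 -1.   ]
 [-1.    -0.001 -0.   ]]
```

Shaft axis is at (0.5077, −0.1708) with yaw about −4°. Next I'll go to the crank, turning the jaws across its arm.

```bash
python3 -m handwheel '[[[0,0,-35],0.14,-1],[[0,0,-70],0.28,-1],[[0,0,-105],0.42,-1],[[0,0,-140],0.56,-1],[[0,0,-175],0.7,-1]]' 
python3 -m handwheel '[[[8,-23,-26],0.14,-1],[[16,-46,-52],0.28,-1],[[24,-70,-78],0.42,-1],[[32,-93,-104],0.56,-1],[[40,-116,-130],0.7,-1]]'
python3 -m handwheel '[[[0,0,0],0.05,-1],[[0,0,0],0.05,-1],[[0,0,0],0.05,-1],[[0,0,0],0.05,-1],[[0,0,0],0.05,-1]]'
python3 - <<'E'
from h import *
o=get_obs(); print(o['time_s'],o['ee_pos'],R.from_euler('xyz',o['eef_rot']).as_matrix().round(3).tolist())
i=camera_info('wrist'); im,d=camera('wrist'); np.savez('w2.npz',im=im,d=d,**i)
cv2.imwrite('pics/w2.png',im)
P=cloud(i,d); hsv=cv2.cvtColor(im,cv2.COLOR_BGR2HSV).astype(int)
h,s,v=hsv[...,0],hsv[...,1],hsv[...,2]
for nm,m in (('red',((h<5)|(h>175))&(s>190)&(v>60)&(abs(P[...,2]-.085)<.004)),('blk',(v<60)&(P[...,2]>.08)&(P[...,2]<.11)),('arm',(s<60)&(v>90)&(abs(P[...,2]-.05)<.003))):
    c,l,st,ce=cv2.connectedComponentsWithStats(m.astype(np.uint8))
    for k in range(1,c):
        if st[k,4]>40:
            q=P[l==k]; print(nm,st[k],ce[k].round(),q.mean(0).round(4),cv2.minAreaRect((q[:,:2]*1e3).astype(np.float32)))
E
```

```text
time_s: 1.7
ee_pos: [0.5068, 0.0103, 0.2644]
eef_rot: [-0.966, 1.57, 3.042]
force: [-0.9, -0.1, -0.0]
grip_width: 0.0941
time_s: 2.2
ee_pos: [0.502, 0.1865, 0.2242]
eef_rot: [-1.191, 1.571, 2.113]
force: [0.2, -0.7, 0.8]
grip_width: 0.094
time_s: 2.7
ee_pos: [0.5021, 0.186, 0.2245]
eef_rot: [-2.466, 1.57, 0.788]
force: [-0.9, 0.1, -0.2]
grip_width: 0.0934
2.7 [0.50213069 0.1859522  0.22445981] [[0.0, 0.112, -0.994], [0.0, -0.994, -0.112], [-1.0, -0.0, -0.0]]
red [ 60 160  24  28 150] [ 78. 171.] [0.5158 0.3865 0.085 ] ((517.0325927734375, 387.6221008300781), (28.987565994262695, 13.411359786987305), 33.11064910888672)
red [277 202  18  18 300] [285. 210.] [0.4998 0.1855 0.0852] ((499.4784240722656, 185.18495178222656), (16.936119079589844, 16.46908950805664), 7.097423076629639)
arm [276 143  17  53 775] [284. 169.] [0.5347 0.1902 0.0502] ((534.711669921875, 190.2579345703125), (54.333152770996094, 15.771293640136719), 8.034305572509766)
arm [279 221  15   7  85] [286. 223.] [0.4769 0.1819 0.0504] ((476.3062438964844, 181.82139587402344), (7.220643997192383, 15.19325065612793), 6.464223384857178)
arm [497 225  14  18  69] [502. 232.] [ 0.4939 -0.0587  0.0501] ((492.9616394042969, -59.373146057128906), (7.575044631958008, 20.672704696655273), 77.4527587890625)
```

View pics/w2.png

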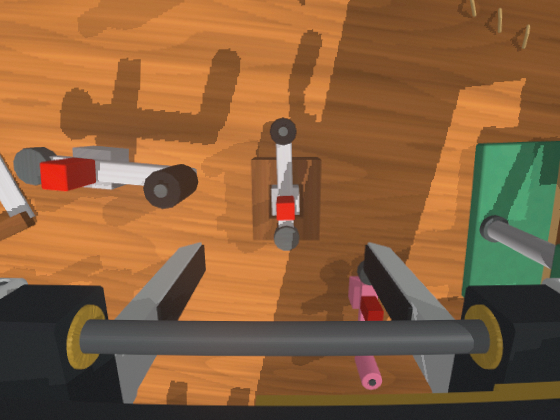

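The wrist picture shows the crank in its rest: boss at (285,210), arm up to the knob at (283,131). The boss is at (0.4996, 0.1853) with yaw 8.1°. Descending and gripping.

```bash
python3 -m handwheel '[[[30,0.5,2.6],-0.03,-1],[[65,0.5,2.6],-0.03,-1],[[100,0.5,2.6],-0.03,-1],[[130,0.5,2.6],-0.03,-1],[[150,0.5,2.6],-0.03,-1]]' 30
python3 -m handwheel '[[[4,0,0],0,-1],[[7.5,0,0],0,-1],[[7.5,0,0],0,0.3],[[7.5,0,0],0,1],[[7.5,0,0],0,1]]'
python3 -m handwheel '[[[0,0,0],0,1],[[0,0,0],0,1],[[0,0,0],0,1],[[0,0,0],0,1],[[0,0,0],0,1]]'
python3 -c "
from h import *
o=get_obs();print(R.from_euler('xyz',o['eef_rot']).as_matrix().round(3).tolist(),o['moment'])"
```

```text
time_s: 3.25
ee_pos: [0.499, 0.1847, 0.0724]
eef_rot: [0.052, 1.569, -2.948]
force: [0.4, 1.1, 0.1]
grip_width: 0.0941
time_s: 3.75
ee_pos: [0.4994, 0.1848, 0.0658]
eef_rot: [-0.539, 1.571, 2.745]
force: [-0.0, -0.7, 0.1]
grip_width: 0.0735
time_s: 4.25
ee_pos: [0.4994, 0.1848, 0.0658]
eef_rot: [-0.401, 1.57, 2.883]
force: [0.1, -0.9, 0.4]
grip_width: 0.0338
[[-0.0, 0.141, -0.99], [0.0, -0.99, -0.141], [-1.0, -0.0, 0.0]] [-0.0103215   0.12006924 -0.05134222]
```

```bash
python3 -m handwheel '[[[0,0,0],0,1],[[0,0,0],0,1],[[0,0,0],0,1],[[0,0,0],0,1],[[0,0,0],0,1]]'
python3 -m handwheel '[[[0,0,0],0,1],[[-8,0,0],0,1],[[-20,0,0],0,1],[[-35,0,0],0,1],[[-50,0,0],0,1]]'
python3 -m handwheel '[[[-35,0,0],0,1],[[-70,0,0],0,1],[[-105,0,0],0,1],[[-140,0,0],0,1],[[-162,0,0],0,1]]'
python3 - <<'E'
from h import *
o=get_obs(); print(o['time_s'],o['ee_pos'],o['force'],o['moment'],R.from_euler('xyz',o['eef_rot']).as_matrix().round(3).tolist())
E
```

```text
time_s: 4.75
ee_pos: [0.4994, 0.1848, 0.0658]
eef_rot: [-0.492, 1.571, 2.792]
force: [-0.3, -0.7, 0.0]
grip_width: 0.0179
time_s: 5.25
ee_pos: [0.4994, 0.1848, 0.1172]
eef_rot: [-1.347, 1.571, 1.937]
force: [-0.2, 0.8, -2.6]
grip_width: 0.0178
time_s: 5.75
ee_pos: [0.4994, 0.1848, 0.2829]
eef_rot: [-2.946, 1.567, 0.337]
force: [0.7, 1.0, -3.6]
grip_width: 0.0176
5.75 [0.49940583 0.18482935 0.28294149] [ 0.72781201  0.98493798 -3.59468683] [ 0.00683846  0.07515665 -0.03482888] [[0.003, 0.142, -0.99], [0.001, -0.99, -0.142], [-1.0, -0.001, -0.003]]
```

```bash
cat >> h.py <<'E'
def shift(xy,z,yaw_deg):   # tool shift mm and spin to reach a TCP position, crank yaw = yaw of -tool z
    o=get_obs(); M=R.from_euler('xyz',o['eef_rot']).as_matrix()
    s=M.T@(np.array([*xy,z])-o['ee_pos'])*1e3
    yaw=np.degrees(np.arctan2(-M[1,2],-M[0,2]))
    print('t',o['time_s'],'pos',o['ee_pos'].round(4),'F',o['force'].round(1),'yaw',yaw.round(2),'shift',s.round(1),'spin',np.radians(yaw-yaw_deg).round(4))
E
python3 -m handwheel '[[[0,35,4],0.04,1],[[0,80,9],0.09,1],[[0,125,15],0.13,1],[[0,170,20],0.17,1],[[0,215,26],0.21,1]]'
python3 -c "
from h import *
shift((.5077,-.1708),.283,-4.2)"
```

```text
time_s: 6.25
ee_pos: [0.5036, -0.0334, 0.2838]
eef_rot: [-2.816, 1.566, 0.256]
force: [0.5, -0.2, -3.8]
grip_width: 0.0179
t 6.25 pos [ 0.5036 -0.0334  0.2838] F [ 0.5 -0.2 -3.8] yaw -3.98 shift [  0.6 136.8 -13.6] spin 0.0039
```

```bash
python3 -m handwheel '[[[1,35,-3.5],0.004,1],[[3,70,-7],0.004,1],[[5,105,-10.5],0.004,1],[[7,130,-13],0.004,1],[[9,136.8,-13.6],0.004,1]]'
python3 -m handwheel '[[[0,0,0],0,1],[[0,0,0],0,1],[[0,0,0],0,1],[[0,0,0],0,1],[[0,0,0],0,1]]'
python3 - <<'E'
from h import *
shift((.5077,-.1708),.271,-4.2)
out=[]
for n,w in (('side',(.5077,-.1708,.21)),('scene',(.5077,-.1708,.21))):
    i=camera_info(n); im,d=camera(n); u,v=map(int,proj(i,w)); print(n,u,v)
    out.append(cv2.resize(im[v-35:v+35,u-45:u+45],None,fx=4.4,fy=4.4,interpolation=cv2.INTER_CUBIC))
    P=cloud(i,d); hsv=cv2.cvtColor(im,cv2.COLOR_BGR2HSV).astype(int);h,s,v=hsv[...,0],hsv[...,1],hsv[...,2]
    m=((h<5)|(h>175))&(s>170)&(v>60)&(abs(P[...,1]+.17)<.05)&(P[...,2]>.2)
    print('red',m.sum(),P[m].mean(0) if m.any() else '')
    m=(v<50)&(np.hypot(P[...,0]-.582,P[...,1]+.176)<.03)&(P[...,2]>.2)
    print('knob',m.sum(),P[m].mean(0).round(4) if m.any() else '')
cv2.imwrite('pics/pre.png',np.hstack(out))
E
```

```text
time_s: 6.75
ee_pos: [0.5072, -0.1728, 0.2752]
eef_rot: [-2.912, 1.566, 0.154]
force: [0.3, 1.0, -3.7]
grip_width: 0.0178
time_s: 7.25
ee_pos: [0.5073, -0.1722, 0.2754]
eef_rot: [-2.927, 1.566, 0.14]
force: [0.8, -0.1, -3.3]
grip_width: 0.0176
t 7.25 pos [ 0.5073 -0.1722  0.2754] F [ 0.8 -0.1 -3.3] yaw -4.29 shift [ 4.4 -1.4 -0.2] spin -0.0015
side 338 160
red 9 [ 0.49844929 -0.1704785   0.28667093]
knob 69 [ 0.5798 -0.1683  0.2856]
scene 226 156
red 66 [ 0.51497145 -0.17452616  0.2855888 ]
knob 15 [ 0.5926 -0.1742  0.2896]
```

View pics/pre.png

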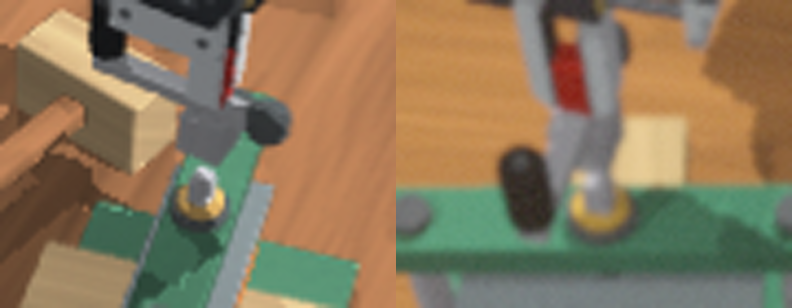

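The close view shows the socket block upright just above the square end in both cameras. Now a slow descent, watching the force.

```bash
python3 -m handwheel '[[[3,-1.4,-0.2],0,1],[[8,-1.4,-0.2],0,1],[[13,-1.4,-0.2],0,1],[[17,-1.4,-0.2],0,1],[[19,-1.4,-0.2],0,1]]'
python3 -m handwheel '[[[1,0,0],0,1],[[2,0,0],0,1],[[3,0,0],0,1],[[4,0,0],0,1],[[5,0,0],0,1]]'
python3 -m handwheel '[[[1,0,0],0,1],[[2,0,0],0,1],[[3,0,0],0,1],[[3,0,0],0,1],[[3,0,0],0,1]]'
python3 -c "
from h import *
shift((.5077,-.1708),.2278,-4.2)"
```

```text
time_s: 7.85
ee_pos: [0.5075, -0.1711, 0.2556]
eef_rot: [-2.804, 1.567, 0.262]
force: [-0.3, 1.0, -3.8]
grip_width: 0.0178
time_s: 8.35
ee_pos: [0.5076, -0.1711, 0.2506]
eef_rot: [-2.834, 1.567, 0.232]
force: [0.1, 1.1, -2.3]
grip_width: 0.0177
time_s: 8.85
ee_pos: [0.5076, -0.1711, 0.2476]
eef_rot: [-2.825, 1.567, 0.241]
force: [-0.1, 0.0, -3.5]
grip_width: 0.0179
t 8.85 pos [ 0.5076 -0.1711  0.2476] F [-0.1  0.  -3.5] yaw -4.31 shift [19.8 -0.2  0. ] spin -0.002
```

```bash
python3 -m handwheel '[[[1,0,0],0,1],[[2,0,0],0,1],[[3,0,0],0,1],[[4,0,0],0,1],[[4,0,0],0,1]]'
python3 -m handwheel '[[[1,0,0],0,1],[[2,0,0],0,1],[[3,0,0],0,1],[[3,0,0],0,1],[[3,0,0],0,1]]'
python3 -c "
from h import *
shift((.5077,-.1708),.2278,-4.2)"
```

```text
time_s: 9.35
ee_pos: [0.5076, -0.171, 0.2434]
eef_rot: [-2.786, 1.567, 0.28]
force: [-0.4, 0.5, -4.0]
grip_width: 0.0175
time_s: 9.85
ee_pos: [0.5076, -0.171, 0.2404]
eef_rot: [-2.78, 1.567, 0.286]
force: [-0.1, 0.7, -3.1]
grip_width: 0.0179
t 9.85 pos [ 0.5076 -0.171   0.2404] F [-0.1  0.7 -3.1] yaw -4.32 shift [12.6 -0.2 -0.1] spin -0.002
```

```bash
python3 -m handwheel '[[[1,0,0],0,1],[[2,0,0],0,1],[[3,0,0],0,1],[[4,0,0],0,1],[[4,0,0],0,1]]'
python3 -m handwheel '[[[1,0,0],0,1],[[2,0,0],0,1],[[3,0,0],0,1],[[4,0,0],0,1],[[4,0,0],0,1]]'
python3 -m handwheel '[[[1,0,0],0,1],[[2,0,0],0,1],[[3,0,0],0,1],[[3,0,0],0,1],[[3,0,0],0,1]]'
python3 -c "
from h import *
shift((.5077,-.1708),.2278,-4.2)"
```

```text
time_s: 10.35
ee_pos: [0.5075, -0.171, 0.2362]
eef_rot: [-2.74, 1.567, 0.326]
force: [-0.2, -0.6, -3.2]
grip_width: 0.0181
time_s: 10.85
ee_pos: [0.5075, -0.171, 0.232]
eef_rot: [-2.69, 1.567, 0.376]
force: [-0.1, -0.9, -4.1]
grip_width: 0.0179
time_s: 11.35
ee_pos: [0.5075, -0.171, 0.229]
eef_rot: [-2.68, 1.568, 0.387]
force: [-0.1, -0.3, -3.7]
grip_width: 0.0178
t 11.35 pos [ 0.5075 -0.171   0.229 ] F [-0.1 -0.3 -3.7] yaw -4.31 shift [ 1.2 -0.2 -0.2] spin -0.002
```

```bash
python3 -m handwheel '[[[0.5,0,0],0,1],[[1,0,0],0,1],[[1.2,0,0],0,1],[[1.2,0,0],0,1],[[1.2,0,0],0,1]]'
python3 -m handwheel '[[[0,0,0],0,-0.3],[[0,0,0],0,-0.3],[[0,0,0],0,-0.3],[[0,0,0],0,-0.3],[[0,0,0],0,-0.3]]'
python3 -m handwheel '[[[0,0,0],0,-0.3],[[-15,0,0],0,-0.3],[[-35,0,0],0,-0.3],[[-55,0,0],0,-0.3],[[-75,0,0],0,-0.3]]'
python3 - <<'E'
from h import *
shift((.5077,-.1708),.305,-4.2)
i=camera_info('wrist'); im,d=camera('wrist'); np.savez('w3.npz',im=im,d=d,**i); cv2.imwrite('pics/w3.png',im)
P=cloud(i,d); hsv=cv2.cvtColor(im,cv2.COLOR_BGR2HSV).astype(int);h,s,v=hsv[...,0],hsv[...,1],hsv[...,2]
m=((h<5)|(h>175))&(s>170)&(v>60)&(P[...,2]>.235)&(np.hypot(P[...,0]-.508,P[...,1]+.17)<.03)
print('boss top',m.sum(),P[m].mean(0).round(4),cv2.minAreaRect((P[m][:,:2]*1e3).astype(np.float32)))
r=np.hypot(P[...,0]-.508,P[...,1]+.171)
m=(r<.1)&(r>.05)&(P[...,2]>.245)&(P[...,2]<.27)&(v<90)
print('knob top',m.sum(),P[m].mean(0).round(4),cv2.minEnclosingCircle((P[m][:,:2]*1e3).astype(np.float32)))
m=(abs(P[...,2]-.212)<.004)&(r<.065)&(s<70)
print('arm',m.sum(),P[m].mean(0).round(4),cv2.minAreaRect((P[m][:,:2]*1e3).astype(np.float32)))
E
```

```text
time_s: 11.85
ee_pos: [0.5075, -0.171, 0.2278]
eef_rot: [-2.679, 1.568, 0.387]
force: [-0.5, -0.0, -4.0]
grip_width: 0.0181
time_s: 12.35
ee_pos: [0.5075, -0.171, 0.2279]
eef_rot: [-2.722, 1.567, 0.344]
force: [-0.0, 0.1, -0.0]
grip_width: 0.0543
time_s: 12.85
ee_pos: [0.5072, -0.1711, 0.3037]
eef_rot: [-2.712, 1.567, 0.354]
force: [0.9, 0.6, 0.1]
grip_width: 0.0611
t 12.85 pos [ 0.5072 -0.1711  0.3037] F [0.9 0.6 0.1] yaw -4.31 shift [-1.3 -0.3 -0.4] spin -0.002
boss top 620 [ 0.5092 -0.1704  0.2463] ((507.8915100097656, -170.50242614746094), (16.65215301513672, 17.41335105895996), 86.54478454589844)
knob top 1071 [ 0.5821 -0.1761  0.2584] ((581.9005737304688, -176.2362518310547), 11.91907024383545)
arm 1484 [ 0.537  -0.1727  0.2122] ((521.5655517578125, -168.66087341308594), (24.732162475585938, 96.89351654052734), 88.06189727783203)
```

View pics/w3.png

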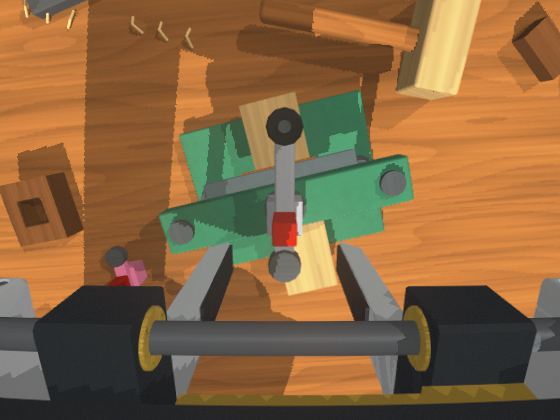

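The wrist picture shows the crank on the screw, boss at (285,230) and knob at (284,126). Heights fit being fully home: boss top 0.2463, arm top 0.2122, knob top 0.2584. Now to grip the knob at (0.582, −0.176).

```bash
python3 -m handwheel '[[[0,0,-25],0,-0.3],[[0,-0.5,-50],0,-0.3],[[0,-0.5,-70],0,-0.3],[[0,-0.5,-75],0,-0.3],[[8,-0.5,-75],0,-0.3]]' 30
python3 -c "
from h import *
shift((.582,-.1762),.235,-4.2)"
```

```text
time_s: 13.4
ee_pos: [0.583, -0.1765, 0.2995]
eef_rot: [3.109, 1.563, -0.107]
force: [-0.4, 0.3, 0.2]
grip_width: 0.0612
t 13.4 pos [ 0.583  -0.1765  0.2995] F [-0.4  0.3  0.2] yaw -4.3 shift [64.5 -0.3  1.6] spin -0.0017
```

```bash
python3 -m handwheel '[[[20,-0.3,1.3],0,-0.3],[[40,-0.3,1.3],0,-0.3],[[55,-0.3,1.3],0,-0.3],[[64.5,-0.3,1.3],0,-0.3],[[64.5,-0.3,1.3],0,0.5]]' 30
python3 -m handwheel '[[[0,0,0],0,1],[[0,0,0],0,1],[[0,0,0],0,1],[[0,0,0],0,1],[[0,0,0],0,1]]'
python3 - <<'E'
from h import *
shift((.582,-.1762),.235,-4.2)
E
```

```text
time_s: 13.9
ee_pos: [0.5814, -0.1761, 0.2338]
eef_rot: [-3.098, 1.565, -0.032]
force: [0.6, 0.1, -0.1]
grip_width: 0.0561
time_s: 14.4
ee_pos: [0.5815, -0.1761, 0.2342]
eef_rot: [-3.127, 1.564, -0.06]
force: [1.0, 0.2, 1.4]
grip_width: 0.0233
t 14.4 pos [ 0.5815 -0.1761  0.2342] F [1.  0.2 1.4] yaw -4.31 shift [-0.8  0.1 -0.5] spin -0.0019
```

```bash
cat >> h.py <<'E'
C=np.array([.5077,-.1708])
def wind(step,n=5):
    o=get_obs(); M=R.from_euler('xyz',o['eef_rot']).as_matrix(); p=o['ee_pos']
    e=p[:2]-C; a=np.arctan2(e[1],e[0]); t=np.array([np.sin(a),-np.cos(a)]) # clockwise tangent
    f=o['force'][:2]
    print('t',o['time_s'],'ang',np.degrees(a).round(1),'r',(np.hypot(*e)*1e3).round(1),'z',p[2].round(4),'Ftan(resist)',(-f@t).round(2),'Frad',(f@e/np.hypot(*e)).round(2),'Fz',o['force'][2].round(2),'w',o['grip_width'])
    rows=[]
    for k in range(1,n+1):
        b=a-np.radians(step*k); q=np.array([*(C+.075*np.array([np.cos(b),np.sin(b)])),.2345])
        rows.append((M.T@(q-p)*1e3).round(1).tolist())
    print(rows)
E
python3 -c "
from h import *
wind(10)"
```

```text
t 14.4 ang -4.1 r 74.0 z 0.2342 Ftan(resist) 0.32 Frad 0.97 Fz 1.43 w 0.02333478668283378
[[-0.3, 13.0, 0.1], [-0.4, 25.7, 3.4], [-0.4, 37.5, 8.9], [-0.5, 48.3, 16.4], [-0.5, 57.5, 25.6]]
```

```bash
python3 -m handwheel '[[[0,13,0.6],0,1],[[0,25.7,3.9],0,1],[[0,37.5,9.4],0,1],[[0,48,16.7],0,1],[[0,57,25.8],0,1]]'
python3 -c "
from h import *
wind(16)"
```

```text
time_s: 14.9
ee_pos: [0.5509, -0.2323, 0.2342]
eef_rot: [3.106, 1.563, -0.111]
force: [2.7, 3.3, 1.8]
grip_width: 0.0235
t 14.9 ang -54.9 r 75.1 z 0.2342 Ftan(resist) 4.09 Frad -1.2 Fz 1.84 w 0.023451482642139025
[[-0.5, 10.8, 17.9], [-0.6, 16.3, 38.0], [-0.8, 16.1, 58.9], [-0.9, 10.2, 78.9], [-1.1, -1.1, 96.5]]
```

```bash
python3 -m handwheel '[[[-0.3,10.8,17.9],0,1],[[-0.4,16.3,38],0,1],[[-0.6,16.1,58.9],0,1],[[-0.7,10.2,78.9],0,1],[[-0.9,-1.1,96.5],0,1]]'
python3 -c "
from h import *
wind(16)"
```

```text
time_s: 15.4
ee_pos: [0.4535, -0.2246, 0.2342]
eef_rot: [3.027, 1.562, -0.191]
force: [12.3, 7.1, -6.6]
grip_width: 0.0234
t 15.4 ang -135.2 r 76.3 z 0.2342 Ftan(resist) 3.61 Frad -13.77 Fz -6.59 w 0.023358019068897107
[[-0.4, -16.7, 12.9], [-0.5, -35.6, 21.7], [-0.5, -56.2, 25.1], [-0.5, -77.0, 22.6], [-0.5, -96.2, 14.5]]
```

```bash
python3 -m handwheel '[[[-0.2,-15,11],0,1],[[-0.2,-33,19],0,1],[[-0.2,-52,22.5],0,1],[[-0.2,-71,21.5],0,1],[[-0.2,-89,16],0,1]]'
python3 -c "
from h import *
wind(15)"
```

```text
time_s: 15.9
ee_pos: [0.4418, -0.1347, 0.2344]
eef_rot: [2.732, 1.565, -0.488]
force: [-5.4, -0.7, 2.5]
grip_width: 0.0236
t 15.9 ang 151.3 r 75.1 z 0.2344 Ftan(resist) 3.26 Frad 4.42 Fz 2.55 w 0.02362235060100504
[[-0.1, -16.6, -10.4], [-0.1, -30.0, -24.7], [-0.0, -39.3, -41.9], [0.1, -43.8, -61.0], [0.2, -43.2, -80.5]]
```

```bash
python3 -m handwheel '[[[-0.1,-16.6,-10.4],0,1],[[-0.1,-30,-24.7],0,1],[[0,-39.3,-41.9],0,1],[[0.1,-43.8,-61],0,1],[[0.2,-43.2,-80.5],0,1]]'
python3 -c "
from h import *
wind(15)"
```

```text
time_s: 16.4
ee_pos: [0.5249, -0.0983, 0.2341]
eef_rot: [2.317, 1.567, -0.902]
force: [-5.9, -7.0, -3.6]
grip_width: 0.0236
t 16.4 ang 76.6 r 74.5 z 0.2341 Ftan(resist) 4.11 Frad -8.16 Fz -3.56 w 0.023589120930872152
[[-0.3, 5.0, -18.9], [-0.2, 15.2, -35.6], [-0.2, 29.4, -49.1], [-0.1, 46.6, -58.4], [-0.0, 65.6, -63.0]]
```

```bash
python3 -m handwheel '[[[-0.3,5.6,-18.9],0,1],[[-0.2,15.6,-35.4],0,1],[[-0.2,29.7,-48.7],0,1],[[-0.1,46.6,-57.9],0,1],[[0,65.6,-62.4],0,1]]'
python3 -c "
from h import *
wind(15)"
```

```text
time_s: 16.9
ee_pos: [0.582, -0.1695, 0.2343]
eef_rot: [2.391, 1.567, -0.828]
force: [-3.5, 3.8, -2.4]
grip_width: 0.0233
t 16.9 ang 1.0 r 74.3 z 0.2343 Ftan(resist) 3.82 Frad -3.42 Fz -2.39 w 0.023328615434438107
[[-0.2, 19.5, 0.0], [-0.1, 38.2, 5.8], [-0.1, 54.8, 16.1], [-0.1, 68.2, 30.5], [-0.2, 77.4, 47.8]]
```

```bash
python3 -m handwheel '[[[-0.2,19.4,0.5],0,1],[[-0.1,38,6.2],0,1],[[-0.1,54.5,16.4],0,1],[[-0.1,67.8,30.6],0,1],[[-0.1,77,47.8],0,1]]'
python3 -c "
from h import *
wind(15)"
```

```text
time_s: 17.4
ee_pos: [0.5272, -0.2437, 0.2344]
eef_rot: [2.436, 1.567, -0.784]
force: [2.2, 7.4, -2.1]
grip_width: 0.0238
t 17.4 ang -75.1 r 75.5 z 0.2344 Ftan(resist) 4.02 Frad -6.54 Fz -2.08 w 0.023828510428524248
[[-0.2, 3.6, 19.3], [-0.3, 2.6, 38.9], [-0.3, -3.5, 57.5], [-0.4, -14.2, 73.9], [-0.5, -28.8, 87.0]]
```

```bash
python3 -m handwheel '[[[-0.2,3.4,19.3],0,1],[[-0.3,2.2,38.8],0,1],[[-0.3,-3.8,57.2],0,1],[[-0.4,-14.4,73.4],0,1],[[-0.5,-28.8,86.4],0,1]]'
python3 -c "
from h import *
wind(14)"
```

```text
time_s: 17.9
ee_pos: [0.4418, -0.2089, 0.2346]
eef_rot: [2.371, 1.565, -0.85]
force: [12.2, 2.4, -7.9]
grip_width: 0.0236
t 17.9 ang -150.0 r 76.1 z 0.2346 Ftan(resist) 4.03 Frad -11.74 Fz -7.91 w 0.02359564297364553
[[-0.0, -16.8, 7.5], [-0.1, -34.6, 11.8], [-0.2, -52.9, 11.7], [-0.3, -70.6, 7.2], [-0.3, -86.7, -1.5]]
```

```bash
python3 -m handwheel '[[[0,-16.8,6.8],0,1],[[-0.1,-34.6,11.2],0,1],[[-0.2,-52.5,11.2],0,1],[[-0.2,-62,9.5],0,1],[[-0.2,-68,7.5],0,1]]'
python3 -c "
from h import *
wind(9)"
```

```text
time_s: 18.4
ee_pos: [0.4388, -0.1407, 0.2345]
eef_rot: [2.126, 1.565, -1.095]
force: [-4.7, -1.7, 1.5]
grip_width: 0.0232
t 18.4 ang 156.4 r 75.2 z 0.2345 Ftan(resist) 3.45 Frad 3.6 Fz 1.46 w 0.023222860027488152
[[-0.1, -10.7, -4.9], [-0.1, -20.6, -11.2], [-0.1, -29.4, -19.0], [-0.1, -36.9, -28.1], [-0.1, -42.9, -38.3]]
```

```bash
python3 -m handwheel '[[[-0.1,-10.7,-4.9],0,1],[[-0.1,-20.6,-11.2],0,1],[[-0.1,-29.4,-19],0,1],[[-0.1,-36.9,-28.1],0,1],[[-0.1,-42.9,-38.3],0,1]]'
python3 -c "
from h import *
wind(9)"
```

```text
time_s: 18.9
ee_pos: [0.4811, -0.1007, 0.2342]
eef_rot: [2.02, 1.564, -1.201]
force: [-0.2, -10.6, -4.6]
grip_width: 0.0232
t 18.9 ang 110.8 r 75.0 z 0.2342 Ftan(resist) 3.91 Frad -9.85 Fz -4.59 w 0.023174796418035368
[[-0.3, -4.2, -11.0], [-0.3, -6.6, -22.5], [-0.2, -7.2, -34.3], [-0.2, -5.9, -46.0], [-0.1, -2.9, -57.3]]
```

```bash
python3 -m handwheel '[[[-0.2,-3.6,-11],0,1],[[-0.2,-6,-22.5],0,1],[[-0.2,-6.6,-34.3],0,1],[[-0.1,-5.3,-46],0,1],[[-0.1,-2.3,-57.2],0,1]]'
python3 -c "
from h import *
wind(9)"
```

```text
time_s: 19.4
ee_pos: [0.5386, -0.1028, 0.2338]
eef_rot: [1.58, 1.565, -1.64]
force: [-9.6, -6.0, -2.1]
grip_width: 0.0235
t 19.4 ang 65.5 r 74.7 z 0.2338 Ftan(resist) 6.27 Frad -9.41 Fz -2.09 w 0.023483198431608114
[[-0.7, 4.6, -10.8], [-0.7, 11.1, -20.6], [-0.6, 19.0, -29.3], [-0.6, 28.2, -36.7], [-0.5, 38.5, -42.5]]
```

Resistance has risen from 4 to 6.3 N at about 1.8 turns, so the pad seems to be bearing. I'll wind on in small strokes.

```bash
python3 -m handwheel '[[[-0.3,1.3,-2.9],0,1],[[-0.5,2.6,-5.8],0,1],[[-0.6,3.9,-8.7],0,1],[[-0.6,5.3,-11.5],0,1],[[-0.6,6.7,-14.2],0,1]]'
python3 -c "
from h import *
wind(2.4)"
```

```text
time_s: 19.9
ee_pos: [0.5518, -0.1104, 0.2336]
eef_rot: [0.971, 1.564, -2.25]
force: [-10.7, -3.1, -0.5]
grip_width: 0.0236
t 19.9 ang 53.8 r 74.8 z 0.2336 Ftan(resist) 6.87 Frad -8.81 Fz -0.53 w 0.023551083502675416
[[-0.9, 1.5, -2.7], [-0.9, 3.3, -5.3], [-0.9, 5.3, -7.8], [-0.9, 7.3, -10.2], [-0.9, 9.4, -12.5]]
```

```bash
python3 -m handwheel '[[[-0.4,0.8,-1.2],0,1],[[-0.5,1.5,-2.4],0,1],[[-0.6,2.2,-3.6],0,1],[[-0.6,3,-4.8],0,1],[[-0.6,3.8,-6],0,1]]'
python3 -c "
from h import *
wind(2)"
```

```text
time_s: 20.4
ee_pos: [0.557, -0.1144, 0.2334]
eef_rot: [0.579, 1.561, -2.642]
force: [-10.5, -1.6, 0.2]
grip_width: 0.0235
t 20.4 ang 48.9 r 74.9 z 0.2334 Ftan(resist) 6.9 Frad -8.09 Fz 0.19 w 0.02351801508382802
[[-1.1, 1.5, -2.1], [-1.1, 3.2, -4.1], [-1.1, 4.9, -6.1], [-1.2, 6.8, -8.0], [-1.2, 8.6, -9.8]]
```

Steady at about 6.9 N, inside the firm 6–8 N band. I'll let go and rise.

```bash
python3 -m handwheel '[[[0,0,0],0,-0.3],[[0,0,0],0,-0.3],[[0,0,0],0,-0.3],[[0,0,0],0,-0.3],[[0,0,0],0,-0.3]]'
python3 -m handwheel '[[[-10,0,0],0,-0.3],[[-30,0,0],0,-0.3],[[-55,0,0],0,-0.3],[[-80,0,0],0,-0.3],[[-90,0,0],0,-0.3]]'
python3 - <<'E'
from h import *
def look(tag):
    i=camera_info('wrist'); im,d=camera('wrist'); cv2.imwrite(f'pics/{tag}.png',im)
    P=cloud(i,d); hsv=cv2.cvtColor(im,cv2.COLOR_BGR2HSV).astype(int);h,s,v=hsv[...,0],hsv[...,1],hsv[...,2]
    r=np.hypot(P[...,0]-.508,P[...,1]+.171)
    m=((h<5)|(h>175))&(s>170)&(v>60)&(P[...,2]>.238)&(r<.03)
    print('boss top',m.sum(),np.median(P[m],0).round(4))
    m=(r<.1)&(r>.05)&(P[...,2]>.245)&(P[...,2]<.27)&(v<90)
    print('knob',m.sum(),P[m].mean(0).round(4),cv2.minEnclosingCircle((P[m][:,:2]*1e3).astype(np.float32)))
wind(2); look('f1')
E
```

```text
time_s: 20.9
ee_pos: [0.5571, -0.1142, 0.2334]
eef_rot: [0.584, 1.562, -2.637]
force: [0.1, 0.6, 0.4]
grip_width: 0.0595
time_s: 21.4
ee_pos: [0.5582, -0.1139, 0.3266]
eef_rot: [1.009, 1.564, -2.212]
force: [-0.3, -0.6, -0.0]
grip_width: 0.0609
t 21.4 ang 48.4 r 76.1 z 0.3266 Ftan(resist) -0.16 Frad -0.66 Fz -0.04 w 0.06087486350996643
[[92.1, 1.9, -1.7], [92.1, 3.6, -3.7], [92.1, 5.4, -5.7], [92.1, 7.2, -7.6], [92.1, 9.1, -9.4]]
boss top 0 [nan nan nan]
knob 806 [ 0.5559 -0.1121  0.2574] ((554.4724731445312, -111.97368621826172), 11.81887149810791)
  return _methods._mean(a, axis=axis, dtype=dtype,
  ret = um.true_divide(
```

View pics/f1.png

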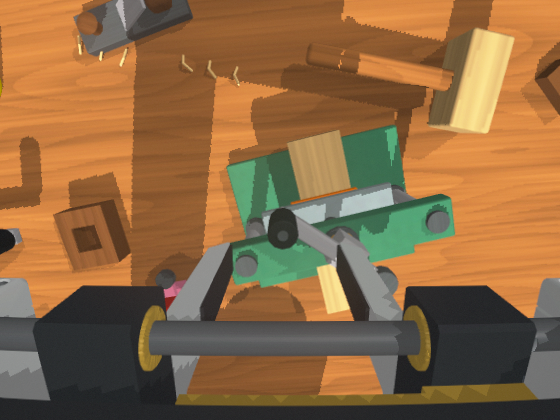

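The picture shows the crank on the screw (knob at 283,229) with the fingers clear; plane, mallet and blank look untouched. I'll back off, check the boss, blank and bystanders numerically, then hand in.

```bash
python3 -m handwheel '[[[-10,0,-15],0,-0.3],[[-20,0,-30],0,-0.3],[[-30,0,-45],0,-0.3],[[-30,0,-60],0,-0.3],[[-30,0,-60],0,-0.3]]'
python3 - <<'E'
from h import *
i=camera_info('wrist'); im,d=camera('wrist'); P=cloud(i,d); hsv=cv2.cvtColor(im,cv2.COLOR_BGR2HSV).astype(int);h,s,v=hsv[...,0],hsv[...,1],hsv[...,2]
r=np.hypot(P[...,0]-.508,P[...,1]+.171)
m=((h<5)|(h>175))&(s>170)&(v>60)&(P[...,2]>.243)&(r<.03); print('boss top',m.sum(),P[m].mean(0).round(4) if m.any() else '')
m=(r<.1)&(r>.05)&(P[...,2]>.245)&(P[...,2]<.27)&(v<90); print('knob',m.sum(),P[m].mean(0).round(4) if m.any() else '')
# change in the still parts of the scene view: glue, plane, mallet, blank
f=np.load('scene0.npz'); im,d=camera('scene')
for n,(x0,x1,y0,y1) in dict(plane=(270,355,300,340),mallet=(115,225,215,280),glue=(400,440,285,325),blank=(212,247,200,240)).items():
    a,b=f['im'][y0:y1,x0:x1].astype(int),im[y0:y1,x0:x1].astype(int); print(n,'changed px frac',(abs(a-b).max(-1)>50).mean().round(3))
o=get_obs(); print(o['time_s'],o['force'].round(1),o['joint_vel'].round(3))
E
```

```text
time_s: 21.95
ee_pos: [0.619, -0.1185, 0.3548]
eef_rot: [0.798, 1.563, -2.422]
force: [0.1, 0.3, -0.5]
grip_width: 0.0612
boss top 114 [ 0.5148 -0.1687  0.2465]
knob 611 [ 0.557  -0.112   0.2567]
plane changed px frac 0.036
mallet changed px frac 0.019
glue changed px frac 0.0
blank changed px frac 0.049
22.05 [-0.2 -0.4 -0.2] [-0.003 -0.021  0.008 -0.     0.002 -0.   ]
```

```bash
python3 -m handwheel '[[[0,0,0],0,-0.3],[[0,0,0],0,-0.3],[[0,0,0],0,-0.3],[[0,0,0],0,-0.3],[[0,0,0],0,-0.3]]'; python3 -c "
from station import *
print(hand_in())"
```

```text
time_s: 22.55
ee_pos: [0.6178, -0.1185, 0.3555]
eef_rot: [0.851, 1.563, -2.37]
force: [0.3, 0.0, 0.7]
grip_width: 0.0613
the job is handed in; nothing more can be done
None
```

I fitted the smaller steel crank on the press screw, wound it clockwise about 1.85 turns and handed the job in at 22.6 s. No verdict was reported.

**Fitting:** the socket went down with no force beyond the crank's own weight. Afterwards the boss top was at 0.246 m, the arm top at 0.212 m and the knob top at 0.258 m, which fits the crank being fully home.

**Winding:** the resistance at the knob was about 4 N until roughly 1.8 turns. It then rose to 6.3, 6.9 and 6.9 N, where I stopped. That suggests about 90 N on the blank, but this is inferred from the knob force. I could not measure the pad force directly.

**Last checks:**
- The knob read 75.1 mm from the axis, at its expected height, and the boss top was still at 0.2465 m. The boss was only partly in view.
- The gripper was clear of everything, with force readings of zero within noise.
- The plane, mallet and blank regions changed by 2–5 % of their pixels between the first and last pictures, which I took to be shadows. The glue bottle region did not change.

**What disagreed:**
- The sideways force on the knob reached about 14 N while winding. The tool was about 1 mm off the circle there, so I trimmed the radius.
- The knob measured about 2.6° back from where the gripper had held it, which I put down to play in the socket or measuring error.

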